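Cure a test panel under the hold-to-run lamp

TASK

Take the test panel with the eyed hanger tab out of the rack, hang it by its eye on the peg of the curing lamp stand and let go of it. Then press the paddle of the lamp timer's spring-return dial down past its first two clicks to the third, the last, and keep holding it down there: the job finishes with the paddle still held down and the panel hanging. Leave the plain panel and everything else on the bench standing where it is.

Things in the scene. Friction and masses are not known exactly. Their poses are not given: they have to be found in the camera images.
- panel: The loose test panel, 130 g, standing upright in one of the rack's two slots (either one). Aluminium sheet 90 wide (y) x 80 high (z) x 4 mm thick (x); above it rises a grey plastic tab 40 wide x 10 mm thick with a round 24 mm through eye. Origin at the middle of its lower edge; x is its normal, z up along it, top of the tab at 142 mm. It is the same front and back.
- panel_grip (a point): Middle of the solid 30 mm high part of the tab above the eye, 14 mm below the tab's top: the place to grasp (10 mm thick along x, 40 mm wide along y). The eye's upper edge is 16 mm below it. Axes as the panel.
- panel_eye (a point): Centre of the eye, 42 mm below the tab's top and 100 mm above the panel's lower edge; the eye's axis is x. Axes as the panel.
- plain_mid (a point): Bystander: centre of the plain loose aluminium panel without tab or eye, 90 x 90 x 4 mm, upright in the rack's other slot 40 mm away.
- rack: Fixed dark steel rack 100 (x) x 110 (y) x 42 mm high with two slots along y at x = -20 and +20 mm, 6 mm wide, 30 mm deep, floors at 12 mm. Origin under its centre. Panels lift straight up out of it.
- stand: Fixed curing lamp stand: base plate 130 x 130 x 12 mm, column at its +x edge up to 160 mm, a 100 mm wide lamp panel from 42 to 128 mm high whose face is at x = +30 mm, facing -x. The peg sticks out over the base towards -x. Origin on the table; z up.
- peg: The fixed steel hanging peg of the stand, 8 mm diameter. Origin on its axis, 162 mm above the table, over the stand's origin. Its own x runs along the peg towards the column; its free round end is at x = -44 mm, the lamp face is at about x = +30 mm. It rises 8 degrees towards the free end (the end is about 6 mm higher than the origin). Nothing stands higher than it behind. A panel hung well has its eye within about 25 mm of the origin along the peg.
- timer: Fixed lamp timer, grey box 100 (x) x 120 (y) x 140 mm high; the dial is on its -x face. Origin under its centre. The dial's axis is along x at y = +20 mm, 105 mm above the table. The dial's arm reaches out beyond the box's +y side.
- dial (a joint): Turn of the dial (rad): 0 at rest with the arm 0.6 rad above level, grows as the paddle goes down. Clicks at 0.35, 0.70 and 1.05 (third, last); a hard stop at 1.20. A spring drives it back to 0 from anywhere once let go; about 2 to 12 N at the paddle holds it, rising and falling at each click.
- dialarm: The black turning part on the timer's -x face: dial 60 mm across with the arm and paddle in one piece. Origin on its axis at the box's face; its axis is x.
- paddle (a point): Centre of the black press paddle, 30 x 30 x 12 mm thick, at the end of the dial's arm, 72 mm from the dial's axis and 30 mm in front of the box's -x face, free all round and above. It starts 146 mm above the table and is 73 mm above it at the third click; it moves in an arc, at most 13 mm sideways. Press on its upper face.
- spray_can: Bystander: bare aluminium spray can, 54 mm diameter, 170 mm tall, standing; origin under its centre.
- tape: Bystander: cardboard-coloured roll of tape lying flat, 90 mm outside, 25 mm high; origin under its centre.
- wrench: Bystander: steel wrench lying flat, 160 mm long; origin near its middle, its length along x.
- screwdriver: Bystander: screwdriver with black handle lying flat, 180 mm long; origin near its middle, its length along x.

How it is judged:
By the outcome, as a careful person would: the job done as asked, in the order asked, and still so for the second after the job is handed in, while the arm keeps its last pose, push and grip.
It also fails if it takes over 58 s, if anything falls off the work surface, if the arm or the gripper's body presses on something with over 40 N, if the wrist force passes 120 N, or if a joint passes its speed limit or range.

ROBOT

A 6-joint arm with a two-finger parallel gripper is mounted at the origin on the work surface. World frame = base frame: x ahead of the robot, y to its left, z up, the work surface at z = 0. Lengths are in m, angles in rad, forces in N, time in s.
With the tool pointing down it reaches from about 0.425 to 0.925 m from the base axis. Payload 12.5 kg.
Tool frame: the origin (TCP) lies midway between the tips of the shut fingers; the grasp point (between the pads) lies 19 mm behind it (arm.grasp_offset is the distance from the TCP to the grasp point, in m); z points along the fingers, y is the line along which they close (so a half turn about z gives the same grasp; the last joint's range is limited). The gripper opens to 85 mm and grips with 20 to 120 N. Pads are 22 mm wide; open, the fingers measure 114 mm over their backs; the gripper's body (76 mm by 85 mm) begins 54 mm behind the grasp point. The pads swing forward as they close: fully open they stand 13 mm farther back than shut.
Start: joints at [-1.394, 0.491, 1.559, -0, 1.092, -0.106], TCP at [0.174, -0.6, 0.192] pointing down, gripper open.
Joint ranges: [-3.1, 3.1], [-0.84, 2.19], [0.05, 2.79], [-1.13, 4.28], [0.06, 2.93], [-2.69, 2.69]. Speed limits (rad/s): [2.22, 2.22, 2.79, 3.14, 3.14, 3.14].

INTERFACE

Orientations are given as a unit quaternion [x, y, z, w].
In Python, from workcell import arm gives the robot as it stands.
- The arm moves only by the tool send_rows, never from a script. Its argument "deltas" is a list of rows, each a list of 3 entries, a list of its own where there are three numbers: the turn, a rotation vector about the tool's x, y, z in degrees, then the shift along the tool's x, y, z in m, then the opening, from 0 (shut) to 1 (fully open). A call has 1 to 20 rows; each row is the pose to reach, as a shift and turn from the pose commanded when the call began, along the tool's axes at that moment; what a row does not reach only later rows make up. A row lasts 1/10 s, in which the tool goes at most 50 mm and 8.59 degrees, less where a joint would pass 70% of its speed; a pose out of reach is approached as far as the arm can. A call with a gripper value outside its range is refused whole. The fingers move at their own pace and stop on an object; the grip force is fixed at half the most. Time passes only in rows, so rows that repeat a pose let the fingers close. It gives the time, the measured TCP pose, the force, the opening and the grip force at its end, in the units of the state.
- arm.get_state(): the state, without advancing time (a new reading comes with each control period).
- arm.snapshot(name): name is "scene" or "top" or "wrist"; returns a dict with "image" (480x640x3 uint8, blue, green, red), "K" (3x3 intrinsics, pixels), "distortion" ([k1, k2, p1, p2, k3] as OpenCV has them; the pictures are not rectified), "extrinsics" (4x4, takes a point from camera to world coordinates). Camera axes: x right, y down, z forward; pixel columns grow to the right and rows downward; lengths in m; the calibration is good to about 2 mm. A picture is of the moment at which its call begins. There is no depth.
- arm.hand_in(): hands the job in; it is judged then, once.
The state is a dict: "time": time; "joints": joint angles; "qd": joint speeds; "tau": joint torques, N m; "eef_pos": TCP position; "tool_rot": TCP orientation; "ft_force": force on the tool from outside, world axes, zero at the start; "torque": the same for the moment, N m; "width": finger opening in m; "finger_force": force on a finger pad.
Only numpy, scipy, OpenCV 4.12 (cv2) and the standard library are available. Lean on these libraries where they do the work, as an engineer would, in place of code of your own. Each camera call takes 0.05 s, during which the arm holds its last target. There are 200 camera calls.

## Working session

There is one attempt and no reset: what is moved stays moved. The work goes in short steps, Python scripts to look and compute and a tool call to move; the robot and the scene stay as the last step left them, time stands still between calls to the robot, and variables do not carry over. Pictures are saved under pics/ and viewed, at most 10 in all, crops included, and the job is handed in when it is done.

Besides the shell and the picture viewer there is one more tool, called after "Emit:" as a command line: name --argument value ..., lists and objects as JSON in quotes. send_rows: Moves the arm, as the interface text tells. Its arguments: {"type":"object","properties":{"deltas":{"type":"array","items":{"type":"array"}}},"required":["deltas"]}

```bash
mkdir -p pics; python3 - <<'E'
from workcell import arm
import cv2,numpy as np,pickle
d={}
for n in("scene","top"):
    s=arm.snapshot(n);d[n]=s;cv2.imwrite(f"pics/{n}0.png",s["image"])
    print(n,s["K"],s["distortion"],np.round(s["extrinsics"],3))
pickle.dump(d,open("s0.pkl","wb"))
s=arm.get_state();print(s["time"],s["eef_pos"],s["tool_rot"],s["width"])
E
```

```text
scene [[523.88408906   0.         319.36927055]
 [  0.         523.88408906 242.29278547]
 [  0.           0.           1.        ]] [-0.12055595  0.          0.          0.          0.        ] [[-1.940e-01  8.510e-01 -4.890e-01  1.015e+00]
 [ 9.810e-01  1.680e-01 -9.800e-02  1.220e-01]
 [-1.000e-03 -4.980e-01 -8.670e-01  9.090e-01]
 [ 0.000e+00  0.000e+00  0.000e+00  1.000e+00]]
top [[497.81520824   0.         315.76527906]
 [  0.         497.81520824 240.68000594]
 [  0.           0.           1.        ]] [-0.13806853  0.          0.          0.          0.        ] [[-0.012 -0.993  0.116  0.48 ]
 [-1.     0.013  0.006  0.048]
 [-0.007 -0.115 -0.993  0.997]
 [ 0.     0.     0.     1.   ]]
0.1 [ 0.17438833 -0.59994983  0.19108756] [ 9.90020958e-01  1.40919388e-01  8.46655286e-06 -4.78737813e-04] 0.08521793109452559
```

View pics/scene0.png

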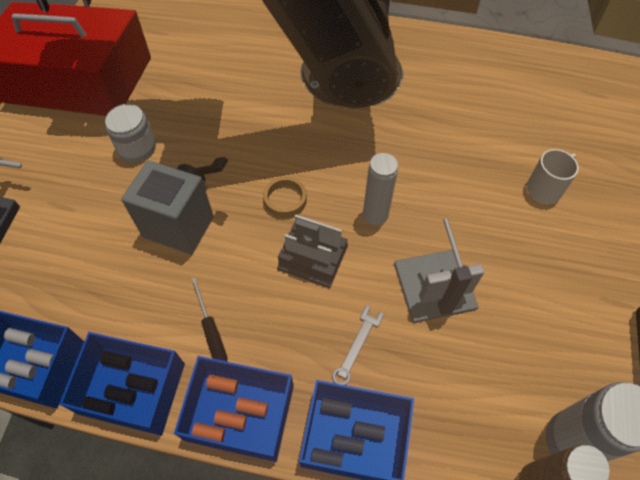

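View pics/top0.png

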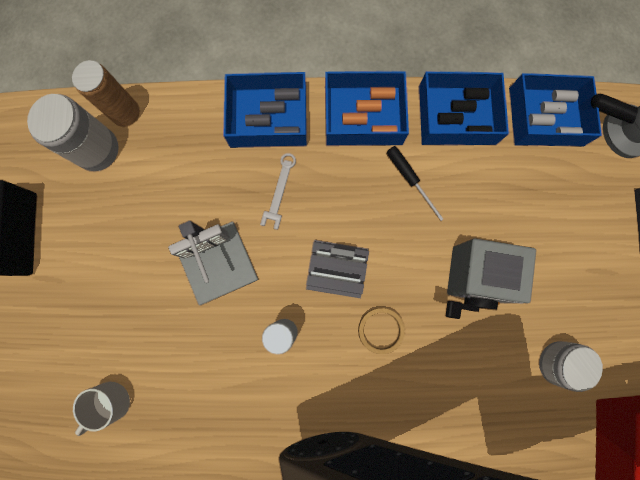

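The scene picture shows the rack at about (313,250), with the spray can at (380,190), stand at (440,285), and timer at (170,205) with its paddle at about (220,165). In the top picture, the rack is at (338,268), stand at (215,260) with its peg at (195,255), and paddle at (453,310). The tabbed panel seems to be in the rack's far (+x) slot.

```bash
cat > h.py <<'E'
import numpy as np,cv2,pickle
def ray(s,p):
    u=cv2.undistortPoints(np.array([[p]],float),s["K"],np.array(s["distortion"]))[0,0]
    E=np.array(s["extrinsics"]);d=E[:3,:3]@[u[0],u[1],1];return E[:3,3],d/np.linalg.norm(d)
def onz(s,p,z):
    o,d=ray(s,p);return o+d*(z-o[2])/d[2]
def tri(s1,p1,s2,p2):
    A=np.zeros((3,3));b=np.zeros(3);L=[ray(s1,p1),ray(s2,p2)]
    for o,d in L:
        M=np.eye(3)-np.outer(d,d);A+=M;b+=M@o
    x=np.linalg.solve(A,b);return x,max(np.linalg.norm(np.cross(d,x-o)) for o,d in L)
def proj(s,P):
    E=np.linalg.inv(np.array(s["extrinsics"]));r=cv2.Rodrigues(E[:3,:3])[0]
    return cv2.projectPoints(np.array(P,float).reshape(-1,3),r,E[:3,3],s["K"],np.array(s["distortion"]))[0][:,0]
E
python3 - <<'E'
import cv2,numpy as np,pickle
d=pickle.load(open("s0.pkl","rb"))
def c(n,x,y,w,h,W,H): return cv2.resize(d[n]["image"][y:y+h,x:x+w],(W,H),interpolation=cv2.INTER_CUBIC)
# 5x crops 80x60 -> 400x300 ; 4x of 100x75
a=np.vstack([np.hstack([c("top",165,215,100,75,400,300),c("top",295,230,80,60,400,300)]),np.hstack([c("scene",390,215,100,75+0,400,300),c("scene",275,210,80,60,400,300)])])
cv2.imwrite("pics/m1.png",a)
b=np.vstack([np.hstack([c("top",430,225,120,90,400,300),c("top",430,285,60,45,400,300)]),np.hstack([c("scene",120,140,120,90,400,300),c("scene",175,145,60,45,400,300)])])
cv2.imwrite("pics/m2.png",b)
E
```

```text
(no output)
```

View pics/m1.png

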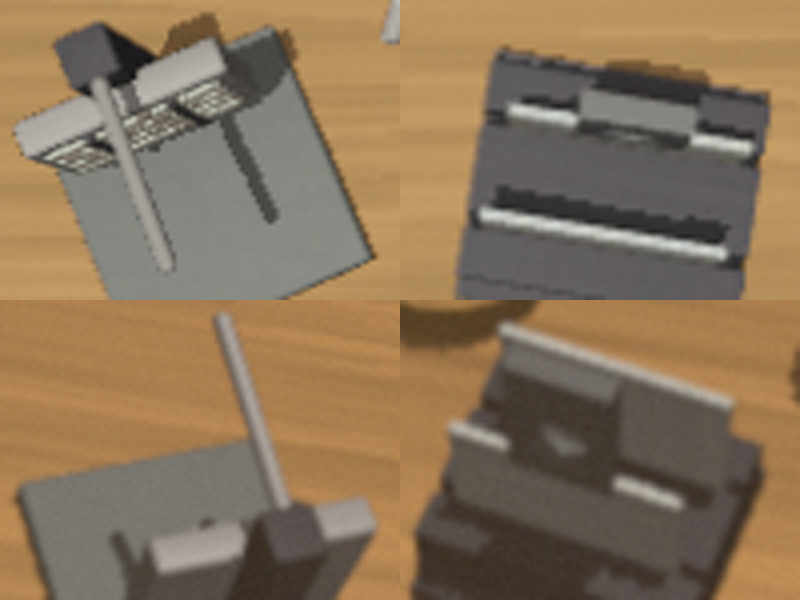

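View pics/m2.png

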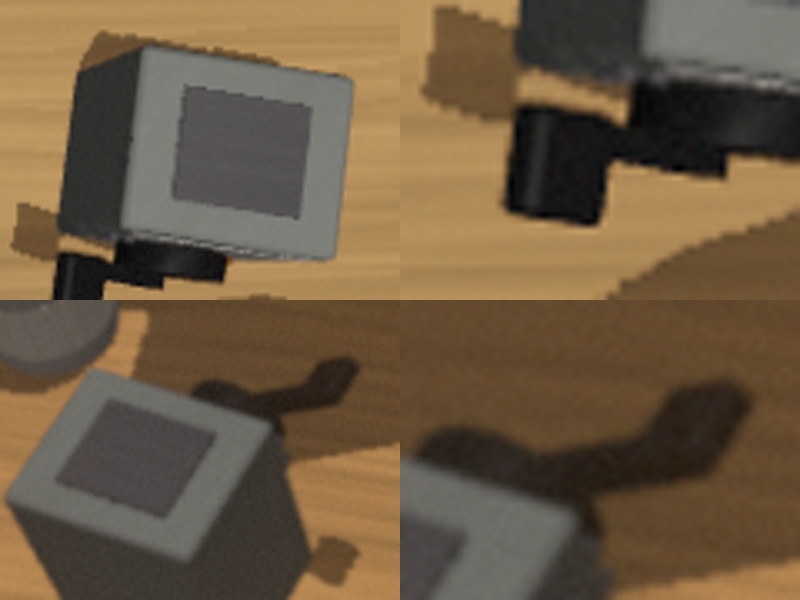

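The mosaics show:
- The tab's top face is centred at about (343,252) in top and (307,225) in scene.
- The peg's tip is at about (207,282) in top and (445.5,219) in scene.
- The timer box's top corners and the paddle are clear in both views.

```bash
python3 - <<'E'
from h import *
d=pickle.load(open("s0.pkl","rb"));T,S=d["top"],d["scene"]
np.set_printoptions(precision=4,suppress=True)
def m(q,x0,y0,k,ox,oy): q=np.array(q,float);return ((q-[ox,oy])+.5)/k-.5+[x0,y0]
tt=lambda q:m(q,295,230,5,400,0); ts=lambda q:m(q,275,210,5,400,300)
def show(n,P,Q):
    R=[]
    for p,q in zip(P,Q):
        x,e=tri(T,p,S,q);R.append(x);print(n,x,"err",round(e,4))
    return np.array(R)
print("tab on z=.154",[onz(T,tt(p),.154) for p in [(582,85),(700,100),(695,137),(578,120)]], [onz(S,ts(p),.154) for p in [(508,345),(622,380),(615,403),(500,370)]])
show("tabc",[tt((639,111))],[ts((561,375))])
# plain top edge ends: top left=+y ; scene left= ?
show("plain",[tt((481,215)),tt((726,254))],[ts((503,329)),ts((731,404))])
show("plainX",[tt((481,215)),tt((726,254))],[ts((731,404)),ts((503,329))])
show("alu",[tt((510,108)),tt((753,149))],[ts((450,430)),ts((683,500))])
show("aluX",[tt((510,108)),tt((753,149))],[ts((683,500)),ts((450,430))])
pt=lambda q:m(q,165,215,4,0,0); ps=lambda q:m(q,390,215,4,0,300)
R=show("peg",[pt((167,268)),pt((99,82))],[ps((222,317)),ps((284,500))])
v=R[1]-R[0];print("peg dir",v,np.linalg.norm(v),np.degrees(np.arctan2(v[1],v[0])),np.degrees(np.arcsin(v[2]/np.linalg.norm(v))))
bt=lambda q:m(q,430,225,10/3,0,0); bs=lambda q:m(q,120,140,10/3,0,300)
P=[(143,45),(353,78),(333,262),(122,228)];Q=[(188,562),(8,498),(97,368),(272,420)]
R=show("box",[bt(p) for p in P],[bs(p) for p in Q])
print("base",[onz(T,pt(p),.012) for p in [(373,258),(272,30)]])
qt=lambda q:m(q,430,285,20/3,400,0); qs=lambda q:m(q,175,145,20/3,400,300)
print("paddle topface",[onz(T,qt(p),.146) for p in [(515,105),(610,110),(600,225),(505,212)]])
show("padc",[qt((556,165))],[qs((698,430))])
E
```

```text
tab on z=.154 [array([0.568 , 0.0269, 0.154 ]), array([ 0.5624, -0.0132,  0.154 ]), array([ 0.5498, -0.0113,  0.154 ]), array([0.5561, 0.0284, 0.154 ])] [array([ 0.5515, -0.0111,  0.154 ]), array([0.5577, 0.0299, 0.154 ]), array([0.5671, 0.0293, 0.154 ]), array([ 0.5618, -0.0116,  0.154 ])]
tabc [0.5589 0.0082 0.1525] err 0.0007
plain [0.5351 0.0239 0.1552] err 0.0394
plain [0.5131 0.0178 0.081 ] err 0.0446
plainX [0.527  0.0632 0.0991] err 0.0006
plainX [ 0.5117 -0.0247  0.0996] err 0.0007
alu [0.5726 0.0136 0.1455] err 0.0396
alu [0.552  0.0067 0.0733] err 0.045
aluX [0.5661 0.0527 0.0932] err 0.0009
aluX [ 0.5505 -0.0364  0.0872] err 0.0007
peg [0.5102 0.2378 0.1655] err 0.0003
peg [0.5901 0.2699 0.1604] err 0.0007
peg dir [ 0.0799  0.0321 -0.0051] 0.0862648221205164 21.88316270084577 -3.3872125177539054
box [ 0.5813 -0.2228  0.1377] err 0.0004
box [ 0.5617 -0.3358  0.1395] err 0.0017
box [ 0.4645 -0.3213  0.1356] err 0.0015
box [ 0.4853 -0.2063  0.1408] err 0.0006
base [array([0.5198, 0.1692, 0.012 ]), array([0.6347, 0.2204, 0.012 ])]
paddle topface [array([ 0.4736, -0.1708,  0.146 ]), array([ 0.4718, -0.1957,  0.146 ]), array([ 0.4424, -0.1921,  0.146 ]), array([ 0.4463, -0.1673,  0.146 ])]
padc [ 0.4578 -0.1794  0.1472] err 0.0013
```

```bash
cat >> h.py <<'E'
from scipy.spatial.transform import Rotation as Ro
def delta(st,pos,yaw,tilt=None):
    """turn (deg) and shift in tool axes; yaw = world yaw (deg) of tool x, tool pointing down"""
    R=Ro.from_quat(st["tool_rot"]);G=Ro.from_euler("z",yaw,degrees=True)*Ro.from_euler("x",180,degrees=True)
    return np.round((R.inv()*G).as_rotvec(degrees=True),2),np.round(R.inv().apply(np.array(pos)-st["eef_pos"]),4)
E
python3 - <<'E'
from h import *
from workcell import arm
s=arm.get_state();print(delta(s,[.559,.008,.235],80.1))
T=pickle.load(open("s0.pkl","rb"))["top"];print(onz(T,(279,338),.17))
E
```

```text
(array([-4.00e-02, -4.00e-02, -6.39e+01]), array([ 0.539 , -0.4765, -0.0434]))
[0.41607839 0.11509304 0.17      ]
```

Emit:
send_rows --deltas '[[[0,0,0],[0,0,-0.043],1],[[0,0,-63.9],[0.539,-0.4765,-0.043],1],[[0,0,-63.9],[0.539,-0.4765,-0.043],1],[[0,0,-63.9],[0.539,-0.4765,-0.043],1],[[0,0,-63.9],[0.539,-0.4765,-0.043],1],[[0,0,-63.9],[0.539,-0.4765,-0.043],1],[[0,0,-63.9],[0.539,-0.4765,-0.043],1],[[0,0,-63.9],[0.539,-0.4765,-0.043],1],[[0,0,-63.9],[0.539,-0.4765,-0.043],1],[[0,0,-63.9],[0.539,-0.4765,-0.043],1],[[0,0,-63.9],[0.539,-0.4765,-0.043],1],[[0,0,-63.9],[0.539,-0.4765,-0.043],1],[[0,0,-63.9],[0.539,-0.4765,-0.043],1],[[0,0,-63.9],[0.539,-0.4765,-0.043],1],[[0,0,-63.9],[0.539,-0.4765,-0.043],1],[[0,0,-63.9],[0.539,-0.4765,-0.043],1],[[0,0,-63.9],[0.539,-0.4765,-0.043],1],[[0,0,-63.9],[0.539,-0.4765,-0.043],1],[[0,0,-63.9],[0.539,-0.4765,-0.043],1],[[0,0,-63.9],[0.539,-0.4765,-0.043],1]]'

```text
time: 2.1
eef_pos: [0.5587, 0.0068, 0.2347]
tool_rot: [0.766, 0.643, -0.0, 0.0]
ft_force: [-0.5, -0.2, 0.2]
width: 0.0853
finger_force: 0.0
```

```bash
python3 - <<'E'
from h import *
from workcell import arm
s=arm.get_state();print(s["time"],s["eef_pos"],s["joints"],delta(s,[.559,.008,.235],80.1))
w=arm.snapshot("wrist");pickle.dump(w,open("w1.pkl","wb"));cv2.imwrite("pics/w1.png",w["image"]);print(np.round(w["extrinsics"],3))
E
```

```text
2.1 [0.558655   0.00675604 0.23472751] [-1.06042838e-01  3.53967497e-01  1.66658308e+00 -1.93965933e-04
  1.12099540e+00  6.82493509e-02] (array([ 0.  ,  0.01, -0.08]), array([ 0.0013,  0.0001, -0.0003]))
[[ 0.985 -0.167 -0.048  0.572]
 [-0.173 -0.946 -0.274  0.077]
 [ 0.     0.278 -0.961  0.417]
 [ 0.     0.     0.     1.   ]]
```

View pics/w1.png

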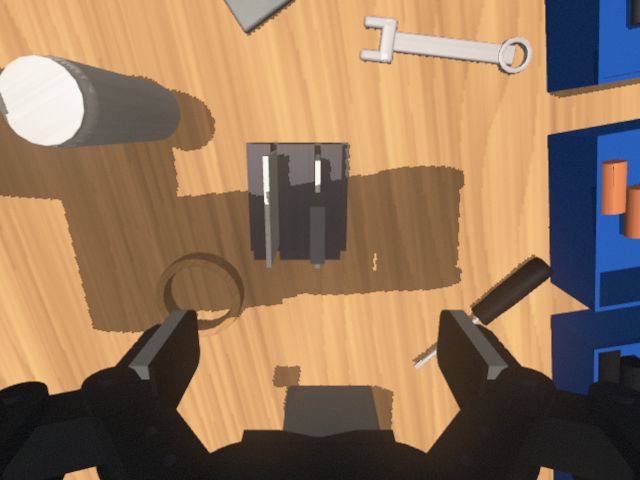

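The wrist picture shows the tab's top at about columns 310–325, rows 207–265. It lies midway between the fingers (about column 318), with the plain panel at column 268.

```bash
python3 - <<'E'
from h import *
w=pickle.load(open("w1.pkl","rb"));g=cv2.cvtColor(w["image"],cv2.COLOR_BGR2GRAY)
for r in (200,215,225,235,245,255,265):print(r,g[r,300:336])
print(g[195:275,317])
T=pickle.load(open("s0.pkl","rb"))
for p in [(309.5,207),(324.5,207),(317,207)]: print(p,onz(w,p,.154))
print("peg tip/paddle check")
E
```

```text
200 [64 63 66 64 60 65 59 62 60 61 65 61 63 63 64 62 65 63 65 62 63 64 65 64
 63 59 60 62 61 61 62 63 61 62 64 59]
215 [61 60 59 61 60 59 60 60 59 61 76 80 81 82 82 81 83 80 80 80 84 82 82 82
 76 67 60 59 61 61 59 61 60 57 60 60]
225 [59 61 62 59 58 60 61 63 59 62 75 82 80 80 82 81 80 81 82 81 81 80 80 83
 77 65 61 59 59 59 59 58 58 62 57 58]
235 [61 60 59 59 62 57 56 59 58 62 74 83 82 81 82 79 81 81 83 82 80 83 81 82
 74 63 60 60 61 61 59 59 59 62 59 58]
245 [62 60 60 60 60 60 57 60 60 64 77 82 80 81 82 81 85 82 81 83 81 82 83 84
 74 68 62 62 60 61 61 61 61 61 58 59]
255 [64 62 64 64 60 61 63 61 62 64 76 84 82 81 84 82 82 82 83 79 84 81 81 81
 77 65 62 61 62 62 61 64 61 64 61 63]
265 [109 108 110 110 110 110 111 110 111 112 110 113 112 113 114 128 133 135
 136 126 113 104 106 110 114 114 119 115 116 117 114 115 112 110 110 110]
[ 64  65  62  64  61  63  62  63  63  65  63  71  79  81  82  83  82  82
  83  81  80  81  81  80  80  82  80  83  80  80  81  79  79  82  81  81
  82  80  81  82  81  80  80  81  80  81  79  81  80  83  82  81  81  80
  79  80  82  80  81  83  82  80  82  81  82  83  83  81  92 120 135 136
 135 119 107 108 106 108 107 109]
(309.5, 207) [0.55738638 0.02822643 0.154     ]
(324.5, 207) [0.56713536 0.02650897 0.154     ]
(317, 207) [0.56226083 0.0273677  0.154     ]
peg tip/paddle check
```

Emit:
send_rows --deltas '[[[0,0,0],[0.001,0,0.03],1],[[0,0,0],[0.001,0,0.06],1],[[0,0,0],[0.001,0,0.085],1],[[0,0,0],[0.001,0,0.103],1],[[0,0,0],[0.001,0,0.103],0.6],[[0,0,0],[0.001,0,0.103],0.3],[[0,0,0],[0.001,0,0.103],0],[[0,0,0],[0.001,0,0.103],0],[[0,0,0],[0.001,0,0.103],0],[[0,0,0],[0.001,0,0.103],0],[[0,0,0],[0.001,0,0.103],0],[[0,0,0],[0.001,0,0.103],0],[[0,0,0],[0.001,0,0.103],0]]'

```text
time: 3.45
eef_pos: [0.5592, 0.0088, 0.1316]
tool_rot: [0.765, 0.643, -0.0, 0.0]
ft_force: [-0.3, 0.8, -0.3]
width: -0.0004
finger_force: 0.0
```

```bash
python3 - <<'E'
from h import *
from workcell import arm
s=arm.get_state();print(s["joints"],s["width"],s["finger_force"],s["eef_pos"])
w=arm.snapshot("wrist");t=arm.snapshot("top");c=arm.snapshot("scene")
pickle.dump((w,t,c),open("w2.pkl","wb"))
z=lambda i,x,y,W,H:cv2.resize(i[y:y+H,x:x+W],(400,300),interpolation=cv2.INTER_CUBIC)
cv2.imwrite("pics/m3.png",np.vstack([np.hstack([cv2.resize(w["image"],(400,300)),z(w["image"],220,240,200,150)]),np.hstack([z(t["image"],250,190,160,120),z(c["image"],245,180,120,90)])]))
E
```

```text
[-1.02339679e-01  4.68264829e-01  1.78908528e+00 -1.25029310e-04
  8.84212455e-01  7.04321893e-02] -0.0003671764139434954 0.0 [0.55923963 0.00878489 0.13157472]
```

View pics/m3.png

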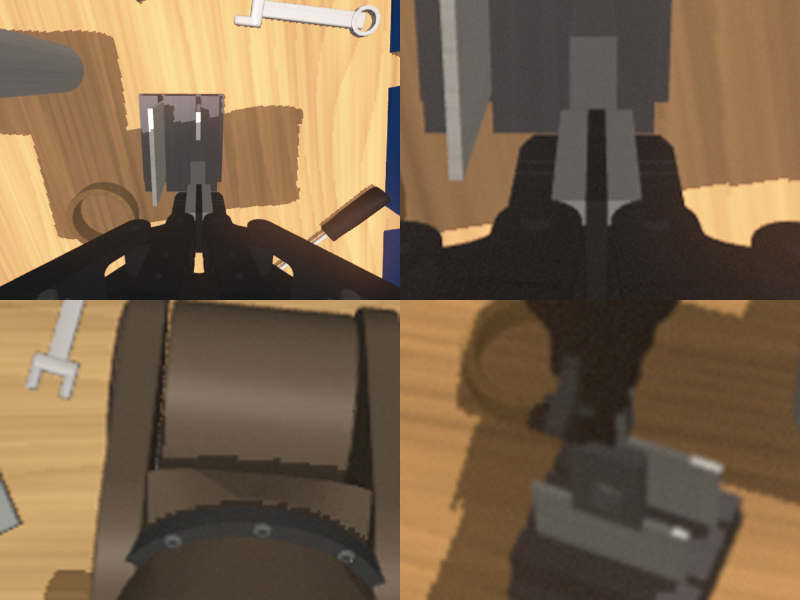

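The mosaic shows the fingers shut at the tab's middle, with the tab still standing in the rack and its top visible beyond the pads. It looks as if they closed above the tab. I'll check the geometry with projections.

```bash
python3 - <<'E'
from h import *
w,t,c=pickle.load(open("w2.pkl","rb"))
tcp=[.5592,.0088,.1316]
P=[tcp,[.5592,.0088,.154],[.5588,.0077,.154],[.5622,.0274,.154],[.5554,-.012,.154]]
print("wrist",proj(w,P));q=proj(c,P);print("scene",q, (q-[245,180])*400/120+[400,300])
print("wristcrop",(proj(w,P)-[220,240])*2+[400,0])
print(w["extrinsics"])
# tab end (far +y) from two wrist heights
g=cv2.cvtColor(w["image"],cv2.COLOR_BGR2GRAY);print(g[250:305,316]);print(g[270,295:340]); print(g[310,285:350])
E
```

```text
wrist [[316.74661002 281.59744987]
 [316.62191223 300.79333176]
 [316.14736288 303.26450654]
 [315.99911686 259.05855618]
 [316.28643852 344.72282406]]
scene [[306.94705167 231.10203847]
 [306.6617642  224.28155322]
 [306.07611027 223.97882783]
 [317.06499439 227.566198  ]
 [295.18100886 220.4236962 ]] [[606.49017222 470.34012822]
 [605.53921401 447.60517741]
 [603.58703425 446.59609277]
 [640.21664798 458.55399333]
 [567.27002952 434.745654  ]]
wristcrop [[593.49322005  83.19489975]
 [593.24382446 121.58666352]
 [592.29472576 126.52901308]
 [591.99823372  38.11711236]
 [592.57287704 209.44564811]]
[[ 9.85105610e-01 -1.65249209e-01 -4.75356343e-02  5.71985725e-01]
 [-1.71950190e-01 -9.46288646e-01 -2.73808201e-01  7.92035594e-02]
 [ 2.64157595e-04  2.77903756e-01 -9.60608886e-01  3.13552894e-01]
 [ 0.00000000e+00  0.00000000e+00  0.00000000e+00  1.00000000e+00]]
[68 67 69 69 70 70 69 69 84 94 93 93 93 94 92 92 93 91 94 93 91 93 90 91
 92 90 91 93 93 92 92 93 92 91 94 93 91 92 92 92 92 92 93 91 68 40 35 37
 37 35 35 34 35 39 35]
[67 67 67 69 66 67 68 64 68 76 88 93 93 94 92 93 93 93 91 92 93 91 93 92
 92 92 91 91 92 94 91 93 92 82 70 66 66 68 68 64 68 65 67 66 67]
[38 39 41 37 38 38 41 37 39 38 38 36 37 57 84 94 94 96 97 95 97 95 96 96
 95 95 95 96 69 42 38 35 34 38 36 32 37 42 82 94 97 95 95 94 96 94 96 96
 94 95 98 95 78 52 40 40 40 41 40 42 41 42 42 44 44]
```

```bash
python3 - <<'E'
from h import *
from workcell import arm
print(arm.grasp_offset)
w=pickle.load(open("w1.pkl","rb"));f=w["K"][0,0];print("f",f)
def at(w,p,q,L):
    (o,a),(_,b)=ray(w,p),ray(w,q)   # scale so that |k(a'-b')|=L at equal depth
    z=np.array(w["extrinsics"])[:3,2];a=a/(a@z);b=b/(b@z);k=L/np.linalg.norm(a-b);return o+k*(a+b)/2
p=at(w,(196,312),(440,312),.0853);print("open tip front",p,"rel tcp",p-[.5587,.0068,.2347])
w2=pickle.load(open("w2.pkl","rb"))[0]
for L in (.0,.011):
  for z in (.155,.165,.175,.185):
    print(L,z,proj(w2,[.5592+L*.17,.0088+L*.985,z]))
g=cv2.cvtColor(w["image"],cv2.COLOR_BGR2GRAY)
E
```

```text
0.0187
f 403.7178669553809
open tip front [0.56083923 0.01600863 0.28775932] rel tcp [0.00213923 0.00920863 0.05305932]
0.0 0.155 [[316.61561889 301.76214037]]
0.0 0.165 [[316.54859692 312.07973125]]
0.0 0.175 [[316.47316155 323.6927307 ]]
0.0 0.185 [[316.38762292 336.86137022]]
0.011 0.155 [[316.54313353 277.59726558]]
0.011 0.165 [[316.47045823 286.65788746]]
0.011 0.175 [[316.38847256 296.87942505]]
0.011 0.185 [[316.29526535 308.50021789]]
```

The wrist views put the real fingertips about 40 mm short of the reported TCP, at z≈0.172 when shut, so they closed above the tab. I'll open and try 25 mm lower, which clears the plain panel whichever reading is right.

Emit:
send_rows --deltas '[[[0,0,0],[0,0,0],1],[[0,0,0],[0,0,0],1],[[0,0,0],[0,0,0],1],[[0,0,0],[0,0,0],1],[[0,0,0],[0,0,0],1],[[0,0,0],[0,0,0],1],[[0,0,0],[-0.001,0,0.015],1],[[0,0,0],[-0.001,0,0.025],1],[[0,0,0],[-0.001,0,0.025],1],[[0,0,0],[-0.001,0,0.025],0.5],[[0,0,0],[-0.001,0,0.025],0],[[0,0,0],[-0.001,0,0.025],0],[[0,0,0],[-0.001,0,0.025],0],[[0,0,0],[-0.001,0,0.025],0],[[0,0,0],[-0.001,0,0.025],0],[[0,0,0],[-0.001,0,0.025],0]]'

```text
time: 5.2
eef_pos: [0.5593, 0.0078, 0.107]
tool_rot: [0.765, 0.643, 0.0, 0.0]
ft_force: [-0.1, 1.4, 5.2]
width: 0.0075
finger_force: 59.5
```

```bash
python3 - <<'E'
from h import *
from workcell import arm
w=arm.snapshot("wrist");t=arm.snapshot("scene");print(arm.get_state()["width"],arm.get_state()["eef_pos"])
pickle.dump((w,t),open("w3.pkl","wb"))
z=lambda i,x,y,W,H:cv2.resize(i[y:y+H,x:x+W],(400,300),interpolation=cv2.INTER_CUBIC)
cv2.imwrite("pics/m4.png",np.hstack([z(w["image"],220,240,200,150),z(t["image"],265,180,80,60)]))
E
```

```text
0.008165336628644203 [0.55933917 0.00777011 0.10695924]
```

View pics/m4.png

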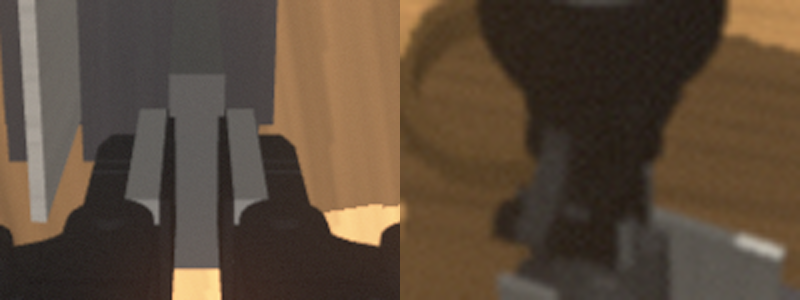

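The picture shows the pads gripping the top of the tab, with the tab visible between them at columns 170–225 of the crop. The overlap is small, so I'll open and regrip 10 mm deeper.

Emit:
send_rows --deltas '[[[0,0,0],[0,0,0],0.5],[[0,0,0],[0,0,0],0.5],[[0,0,0],[0,0,0],0.5],[[0,0,0],[0,0,0],0.5],[[0,0,0],[0,0,0.005],0.5],[[0,0,0],[0,0,0.01],0.5],[[0,0,0],[0,0,0.01],0.5],[[0,0,0],[0,0,0.01],0.2],[[0,0,0],[0,0,0.01],0],[[0,0,0],[0,0,0.01],0],[[0,0,0],[0,0,0.01],0],[[0,0,0],[0,0,0.01],0],[[0,0,0],[0,0,0.01],0],[[0,0,0],[0,0,0.01],0]]'

```text
time: 6.7
eef_pos: [0.5592, 0.0078, 0.0968]
tool_rot: [0.765, 0.643, 0.0, 0.0]
ft_force: [1.0, 0.8, 4.1]
width: 0.0085
finger_force: 59.9
```

Now lift 85 mm straight up and look.

Emit:
send_rows --deltas '[[[0,0,0],[0,0,-0.01],0],[[0,0,0],[0,0,-0.025],0],[[0,0,0],[0,0,-0.04],0],[[0,0,0],[0,0,-0.055],0],[[0,0,0],[0,0,-0.07],0],[[0,0,0],[0,0,-0.085],0],[[0,0,0],[0,0,-0.085],0],[[0,0,0],[0,0,-0.085],0]]'

```text
time: 7.5
eef_pos: [0.5588, 0.0078, 0.1814]
tool_rot: [0.765, 0.643, -0.0, 0.0]
ft_force: [-1.0, -0.5, -0.9]
width: 0.0084
finger_force: 59.2
```

```bash
python3 - <<'E'
from h import *
from workcell import arm
w=arm.snapshot("wrist");t=arm.snapshot("scene");s=arm.get_state();print(s["width"],s["finger_force"],s["eef_pos"],s["ft_force"])
pickle.dump((w,t),open("w4.pkl","wb"))
z=lambda i,x,y,W,H:cv2.resize(i[y:y+H,x:x+W],(400,300),interpolation=cv2.INTER_CUBIC)
cv2.imwrite("pics/m5.png",np.hstack([z(w["image"],220,240,200,150),z(t["image"],245,150,120,90)]))
E
```

```text
0.008448728875983406 59.22748267650604 [0.55858729 0.0078194  0.18078094] [ 0.3063958  -0.08501736 -1.42200646]
```

View pics/m5.png

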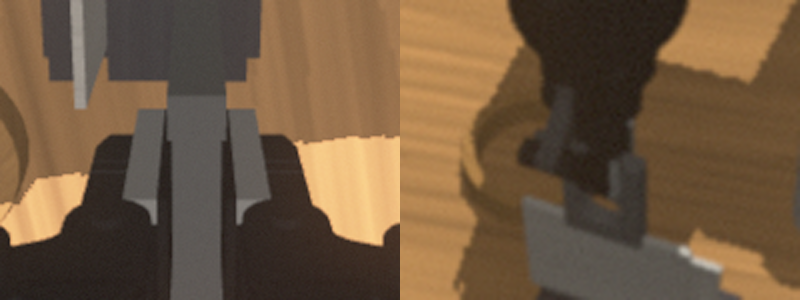

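The panel is out of the rack and held level: the wrist crop shows the tab between the pads, and the scene crop shows the eye below the fingers at about (605,205). Next I'll carry it to 55 mm in front of the peg's tip and line it up.

Emit:
send_rows --deltas '[[[0,0,-4],[0.022,-0.016,0],0],[[0,0,-8],[0.046,-0.032,0],0],[[0,0,-12],[0.07,-0.049,0],0],[[0,0,-16],[0.094,-0.066,0],0],[[0,0,-20],[0.118,-0.083,0],0],[[0,0,-24],[0.142,-0.1,0],0],[[0,0,-28],[0.164,-0.116,0],0],[[0,0,-32],[0.18,-0.128,0],0],[[0,0,-32.9],[0.188,-0.1335,0],0],[[0,0,-32.9],[0.188,-0.1335,0.01],0],[[0,0,-32.9],[0.188,-0.1335,0.02],0],[[0,0,-32.9],[0.188,-0.1335,0.03],0],[[0,0,-32.9],[0.188,-0.1335,0.03],0],[[0,0,-32.9],[0.188,-0.1335,0.03],0]]'

```text
time: 9.0
eef_pos: [0.46, 0.2154, 0.1511]
tool_rot: [0.552, 0.834, -0.0, -0.0]
ft_force: [0.9, 0.3, -1.4]
width: 0.0087
finger_force: 60.2
```

```bash
python3 - <<'E'
from h import *
from workcell import arm
w=arm.snapshot("wrist");t=arm.snapshot("scene");p=arm.snapshot("top");s=arm.get_state();print(s["time"],s["width"],s["finger_force"],s["eef_pos"])
np.set_printoptions(precision=4,suppress=True)
print(delta(s,[.5461,.2530,.151],113))
pickle.dump((w,t,p),open("w5.pkl","wb"))
z=lambda i,x,y,W,H:cv2.resize(i[y:y+H,x:x+W],(400,300),interpolation=cv2.INTER_CUBIC)
a=np.hstack([cv2.resize(w["image"],(400,300)),z(w["image"],220,240,200,150)]);b=np.hstack([z(t["image"],370,180,120,90),z(p["image"],145,200,120,90)])
cv2.imwrite("pics/m6.png",np.vstack([a,b]))
E
```

```text
9.15 0.008400890866091089 60.2299028635025 [0.46016051 0.2157732  0.15183002]
(array([ 0.03,  0.01, -0.03]), array([0.0007, 0.0937, 0.0009]))
```

View pics/m6.png

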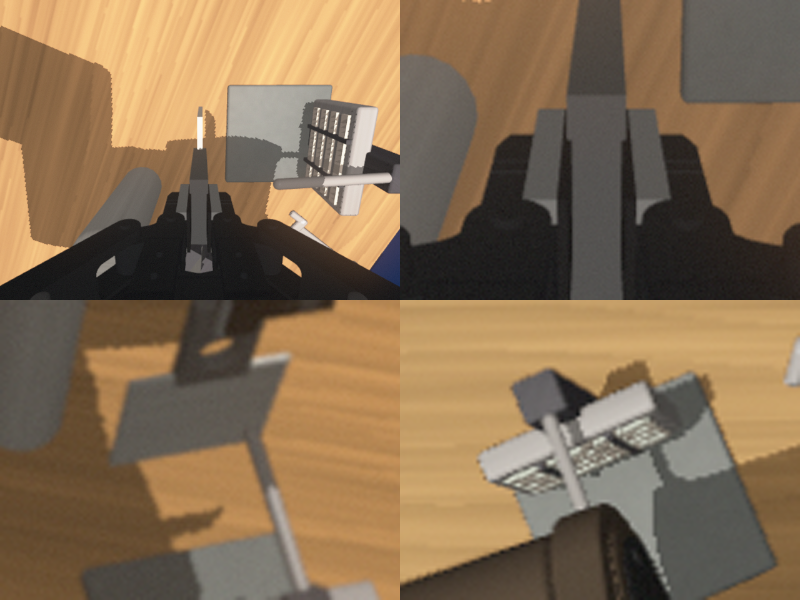

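The wrist picture shows the peg's tip at about (440,293) with the peg running right to about (620,280), and the base plate's far edge almost parallel to the row direction. In the scene crop the eye is visible at (215,345), clear of the fingers. I'll refine the peg's line from this view.

```bash
python3 - <<'E'
from h import *
np.set_printoptions(precision=4,suppress=True,linewidth=150)
w,t,p=pickle.load(open("w5.pkl","rb"));g=cv2.cvtColor(w["image"],cv2.COLOR_BGR2GRAY).astype(int)
for c in (436,440,445,450,470,490,510): print(c,g[274:312,c])
a,b=onz(w,(375,137),.012),onz(w,(525,138),.012);print("edge yaw",np.degrees(np.arctan2(*(b-a)[1::-1])),a,b)
for c in range(375,530,25):
    col=g[120:160,c];print(c,120+np.argmax(np.abs(np.diff(col))),end=" ")
# eye in scene: predicted centre & top on +x face
n=np.array([.92,.39,0]);e=np.array([.4602,.2158,.167])
q=proj(t,[e+n*.005,e+n*.005+[0,0,.012],e+n*.005-[0,0,.012],e-[0,0,.1]]);print((q-[370,180])*400/120+[0,300])
E
```

```text
436 [ 94  95  97  97  98  98  97  96  98  96  99 100  98  96  99  97  92 161 173 161 159 169 173 190 198 200 198 196 195 195 194 193 193 192 194 195 196
 197]
440 [119 129 156 161 164 165 152 156 160 160 161 160 148 119  98 100 102 105 108 109 110 111 112 112 109 106 104 126 178 196 198 199 199 201 200 200 199
 198]
445 [165 165 163 164 163 164 163 163 162 164 161 136 104 103 108 115 116 120 121 125 126 126 125 126 124 126 122 118 113 139 181 191 190 189 187 187 188
 187]
450 [163 166 164 165 164 164 164 163 163 163 161 128  98 107 112 116 120 124 126 127 129 128 129 130 126 126 124 121 115 149 183 192 195 194 194 193 192
 191]
470 [161 162 162 162 161 162 161 161 161 161 128 102 107 114 119 122 124 126 129 127 130 127 130 128 127 124 121 114 175 202 202 201 200 201 200 201 201
 202]
490 [118 118 120 119 120 123 120 120 114 102 101 110 113 120 123 125 126 129 126 129 129 130 129 127 124 121 125 169 188 189 188 189 190 190 192 195 194
 194]
510 [ 58 114 179 179 161 162 192 175 119 102 111 116 120 123 126 126 129 129 128 129 128 126 126 123 118 101  90  88  88  92  90  92  97  95  91  98  97
 120]
edge yaw 22.57091469190583 [0.4764 0.2916 0.012 ] [0.583 0.336 0.012]
375 135 400 135 425 135 450 134 475 134 500 135 525 135 [[218.5154 349.5431]
 [222.8774 336.1438]
 [214.2439 362.6478]
 [182.8112 443.2684]]
```

```bash
python3 - <<'E'
from h import *
np.set_printoptions(precision=4,suppress=True,linewidth=150)
w,t,p=pickle.load(open("w5.pkl","rb"))
yaw=np.radians(23);n=np.array([np.cos(yaw),np.sin(yaw),0]);l=np.array([-n[1],n[0],0]);e=np.array([.4602,.2158,0])
for dz in (-.002,0):
 for c,r in ((438,294),(450,293.8),(470,292.5),(490,291.5),(510,290.2)):
  z=.168+dz
  for _ in range(5):
    q=onz(w,(c,r),z);s=(q-e)@n; z=.168+dz-np.tan(np.radians(8))*(s-((onz(w,(438,294),.168+dz)-e)@n))
  print(c,q,"along",s,"lat",(q-e)@l)
E
```

```text
438 [0.5106 0.2362 0.166 ] along 0.05439219169128103 lat -0.0008753488861688947
450 [0.5159 0.2382 0.1652] along 0.06002303213062346 lat -0.001122742762697262
470 [0.5246 0.242  0.1639] along 0.06947164758821577 lat -0.0010655136621349477
490 [0.5334 0.2456 0.1625] along 0.07907083022981189 lat -0.0011558939856896762
510 [0.5424 0.2495 0.1612] along 0.08878907443588346 lat -0.0010983574820419893
438 [0.5097 0.2368 0.168 ] along 0.05375278602621359 lat -1.731594512676729e-05
450 [0.5149 0.2387 0.1672] along 0.059316231922968254 lat -0.0002617488076950769
470 [0.5235 0.2424 0.1659] along 0.06865175855772646 lat -0.0002052046722097107
490 [0.5322 0.2461 0.1646] along 0.07813605026424567 lat -0.00029450324950826143
510 [0.5411 0.2499 0.1632] along 0.08773797850823668 lat -0.00023765539019118524
```

Emit:
send_rows --deltas '[[[0,0,0],[0,0.015,0],0],[[0,0,0],[0,0.03,0],0],[[0,0,0],[0,0.042,0],0],[[0,0,0],[0,0.05,0],0],[[0,0,0],[0,0.058,0],0],[[0,0,0],[0,0.066,0.001],0],[[0,0,0],[0,0.074,0.002],0],[[0,0,0],[0,0.082,0.003],0],[[0,0,0],[0,0.092,0.004],0],[[0,0,0],[0,0.092,0.004],0],[[0,0,0],[0,0.092,0.004],0]]'

```text
time: 10.25
eef_pos: [0.5444, 0.2518, 0.1473]
tool_rot: [0.552, 0.834, -0.0, -0.0]
ft_force: [-0.2, 0.5, -2.1]
width: 0.0085
finger_force: 60.3
```

Emit:
send_rows --deltas '[[[0,0,0],[0,0,0.002],0],[[0,0,0],[0,0,0.004],0],[[0,0,0],[0,0,0.005],0],[[0,0,0],[0,0,0.006],0],[[0,0,0],[0,0,0.006],0],[[0,0,0],[0,0,0.006],0]]'

```text
time: 10.85
eef_pos: [0.5445, 0.2519, 0.1416]
tool_rot: [0.552, 0.834, -0.0, 0.0]
ft_force: [0.8, 0.5, -0.8]
width: 0.0082
finger_force: 60.3
```

Emit:
send_rows --deltas '[[[0,0,0],[0,0,0.001],0],[[0,0,0],[0,0,0.001],0],[[0,0,0],[0,0,0.002],0],[[0,0,0],[0,0,0.002],0]]'

```text
time: 11.25
eef_pos: [0.5446, 0.2519, 0.1398]
tool_rot: [0.552, 0.834, 0.0, 0.0]
ft_force: [-1.7, -1.0, 1.6]
width: 0.0083
finger_force: 60.8
```

Contact is felt at the expected height, so I'll open, rise clear and look.

Emit:
send_rows --deltas '[[[0,0,0],[0,0,0],0.15],[[0,0,0],[0,0,0],0.3],[[0,0,0],[0,0,0],0.5],[[0,0,0],[0,0,0],0.6],[[0,0,0],[0,0,0],0.6],[[0,0,0],[0,0,0],0.6],[[0,0,0],[0,0,0],0.6],[[0,0,0],[0,0,-0.02],0.6],[[0,0,0],[0,0,-0.05],0.6],[[0,0,0],[0,0,-0.09],0.6],[[0,0,0],[0,0,-0.12],0.6],[[0,0,0],[0,0,-0.12],0.6]]'

```text
time: 12.45
eef_pos: [0.5458, 0.2524, 0.2639]
tool_rot: [0.552, 0.834, 0.003, 0.002]
ft_force: [-1.1, -0.0, -0.8]
width: 0.0512
finger_force: 0.0
```

```bash
python3 - <<'E'
from h import *
from workcell import arm
w=arm.snapshot("wrist");t=arm.snapshot("scene");p=arm.snapshot("top");s=arm.get_state();print(s["time"],s["width"],s["eef_pos"],s["joints"])
pickle.dump((w,t,p),open("w6.pkl","wb"))
z=lambda i,x,y,W,H:cv2.resize(i[y:y+H,x:x+W],(400,300),interpolation=cv2.INTER_CUBIC)
a=np.hstack([cv2.resize(w["image"],(400,300)),z(w["image"],240,200,160,120)]);b=np.hstack([z(t["image"],370,200,120,90),z(t["image"],120,140,240,180)])
cv2.imwrite("pics/m7.png",np.vstack([a,b]))
E
```

```text
12.6 0.050997691864767394 [0.54412292 0.25175084 0.25872305] [ 3.23238910e-01  3.96151198e-01  1.53277673e+00 -7.89537242e-05
  1.21380060e+00 -7.81898258e-02]
```

View pics/m7.png

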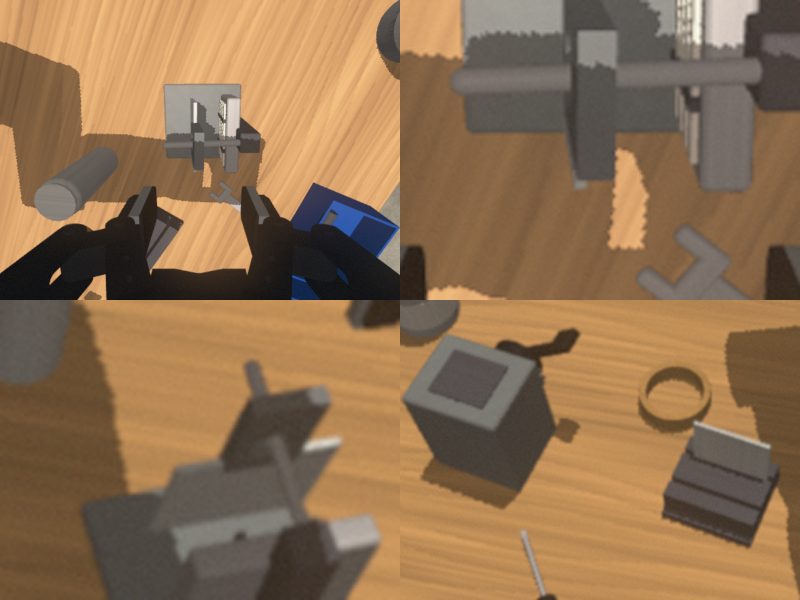

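The panel hangs on the peg: in the wrist crop the tab is on the peg about 40 mm from the tip, and the scene crop shows it hanging clear. The plain panel still stands in the rack and the timer is untouched. Before pressing I'll check how the hand's body lies relative to the tips, and plan the press.

```bash
python3 - <<'E'
from h import *
from workcell import arm
np.set_printoptions(precision=4,suppress=True,linewidth=150)
w,t=pickle.load(open("w4.pkl","rb"))
for d in (0,.02,.04,.073,.1,.113,.15,.2):
    print(d,((proj(t,[.5588,.0078,.181+d])-[245,150])*400/120+[400,0])[0])
s=arm.get_state()
c=np.array([.5232,-.2716]);X=np.array([.985,-.172]);Y=np.array([.172,.985])
for th in (.6,0,-.45,-.6):
    y=.02+.072*np.cos(th);print(th,c-.08*X+y*Y,.105+.072*np.sin(th),"top",.105+.072*np.sin(th)+.006/np.cos(th))
# width profile of dark hand in scene (hand colour dark), rows 150..235
g=cv2.cvtColor(t["image"],cv2.COLOR_BGR2GRAY)
for r in range(140,225,5):
    k=np.where(g[r,255:350]<45)[0];print(r,(k.min()+255,k.max()+255,len(k)) if len(k) else None, end="; ")
E
```

```text
0 [602.5322 217.8631]
0.02 [601.5666 195.5439]
0.04 [600.563  172.3073]
0.073 [598.8185 131.8147]
0.1 [597.3026  96.5276]
0.113 [596.5424  78.7931]
0.15 [594.2622  25.4538]
0.2 [590.8793 -54.1051]
0.6 [ 0.4581 -0.1796] 0.14565425808444254 top 0.15292402797151644
0 [ 0.4602 -0.1672] 0.105 top 0.111
-0.45 [ 0.459  -0.1743] 0.07368248154399143 top 0.08034583798583379
-0.6 [ 0.4581 -0.1796] 0.06434574191555745 top 0.07161551180263134
140 (np.int64(278), np.int64(330), 16); 145 (np.int64(278), np.int64(330), 35); 150 (np.int64(279), np.int64(330), 52); 155 (np.int64(280), np.int64(328), 49); 160 (np.int64(283), np.int64(325), 43); 165 (np.int64(287), np.int64(320), 34); 170 (np.int64(288), np.int64(320), 33); 175 (np.int64(289), np.int64(317), 28); 180 (np.int64(289), np.int64(316), 22); 185 (np.int64(297), np.int64(313), 17); 190 (np.int64(296), np.int64(313), 18); 195 (np.int64(282), np.int64(311), 18); 200 (np.int64(292), np.int64(306), 15); 205 (np.int64(298), np.int64(306), 9); 210 None; 215 None; 220 None;
```

The body starts about 70–75 mm above the real tips, so it clears the timer's top even at full press. I'll move over the paddle, shutting the fingers on the way.

```bash
python3 - <<'E'
from h import *
from workcell import arm
print(delta(arm.get_state(),[.4543,-.1723,.2],170.1))
E
```

```text
(array([-6.00e-02, -3.00e-02, -5.71e+01]), array([-0.3552, -0.2483,  0.059 ]))
```

Emit:
send_rows --deltas '[[[0,0,0],[-0.02,-0.014,0],0.3],[[0,0,-57.1],[-0.355,-0.248,0],0],[[0,0,-57.1],[-0.355,-0.248,0],0],[[0,0,-57.1],[-0.355,-0.248,0],0],[[0,0,-57.1],[-0.355,-0.248,0],0],[[0,0,-57.1],[-0.355,-0.248,0],0],[[0,0,-57.1],[-0.355,-0.248,0],0],[[0,0,-57.1],[-0.355,-0.248,0],0],[[0,0,-57.1],[-0.355,-0.248,0],0],[[0,0,-57.1],[-0.355,-0.248,0],0],[[0,0,-57.1],[-0.355,-0.248,0],0],[[0,0,-57.1],[-0.355,-0.248,0],0],[[0,0,-57.1],[-0.355,-0.248,0],0],[[0,0,-57.1],[-0.355,-0.248,0],0],[[0,0,-57.1],[-0.355,-0.248,0.03],0],[[0,0,-57.1],[-0.355,-0.248,0.059],0],[[0,0,-57.1],[-0.355,-0.248,0.059],0],[[0,0,-57.1],[-0.355,-0.248,0.059],0]]'

```text
time: 14.4
eef_pos: [0.4554, -0.1712, 0.2011]
tool_rot: [0.086, 0.996, 0.0, -0.0]
ft_force: [-0.1, 0.9, 0.2]
width: -0.0001
finger_force: 0.0
```

```bash
python3 - <<'E'
from h import *
from workcell import arm
s=arm.get_state();print(s["time"],delta(s,[.4543,-.1723,.2],170.1),s["joints"])
w=arm.snapshot("wrist");cv2.imwrite("pics/w8.png",w["image"]);pickle.dump(w,open("w8.pkl","wb"))
g=cv2.cvtColor(w["image"],cv2.COLOR_BGR2GRAY);b=(g<50).astype(np.uint8)
n,l,st,ce=cv2.connectedComponentsWithStats(b)
print([(st[i].tolist(),ce[i].round().tolist()) for i in range(1,n) if st[i,4]>150])
c=np.array([.5232,-.2716]);X=np.array([.985,-.172]);Y=np.array([.172,.985])
th=.6;pts=[]
for a in(-.015,.015):
  for r in(.057,.087):
    y=.02+r*np.cos(th)-.006*np.sin(th);z=.105+r*np.sin(th)+.006*np.cos(th);pts.append([*(c+(-.08+a)*X+y*Y),z])
print(proj(w,pts))
E
```

```text
14.4 (array([ 0.  , -0.02,  0.07]), array([ 0.0009, -0.0012,  0.0011])) [-4.95492864e-01  2.83652402e-01  1.87575690e+00 -4.21492628e-05
  9.82535714e-01 -1.89478499e+00]
[([198, 228, 125, 59, 4147], [271.0, 260.0]), ([0, 295, 640, 185, 52779], [303.0, 427.0])]
[[277.85034544 227.34880341]
 [318.18000596 234.42530599]
 [279.09005389 273.30387778]
 [318.10610564 283.25345583]]
```

Emit:
send_rows --deltas '[[[0,0,0],[0,0,0.03],0],[[0,0,0],[0,0,0.06],0],[[0,0,0],[0,0,0.068],0],[[0,0,0],[0,0,0.076],0],[[0,0,0],[0,0,0.076],0]]'

```text
time: 14.95
eef_pos: [0.4553, -0.1719, 0.125]
tool_rot: [0.086, 0.996, -0.0, 0.0]
ft_force: [-0.0, -0.1, -0.2]
width: 0.0005
finger_force: 0.0
```

Emit:
send_rows --deltas '[[[0,0,0],[0,0,0.004],0],[[0,0,0],[0,0,0.008],0],[[0,0,0],[0,0,0.008],0]]'

```text
time: 15.25
eef_pos: [0.4556, -0.1716, 0.1172]
tool_rot: [0.086, 0.996, 0.0, 0.001]
ft_force: [0.6, 3.4, 7.4]
width: 0.0001
finger_force: 3.8
```

Emit:
send_rows --deltas '[[[0,0,0],[0,0,0.004],0],[[0,0,0],[0,0,0.008],0],[[0,0,0],[0,0,0.008],0]]'

```text
time: 15.55
eef_pos: [0.4557, -0.1688, 0.11]
tool_rot: [0.087, 0.996, 0.002, 0.001]
ft_force: [3.0, 28.4, 23.8]
width: 0.0005
finger_force: 20.6
```

The strong sideways force (+y) shows the tips caught the paddle's outer edge. I'll back off, shift 10 mm inwards and follow the arc down.

Emit:
send_rows --deltas '[[[0,0,0],[0,0,-0.015],0],[[0,0,0],[0,0,-0.035],0],[[0,0,0],[0,-0.0105,-0.035],0],[[0,0,0],[0,-0.0105,-0.035],0]]'

```text
time: 15.95
eef_pos: [0.4533, -0.1831, 0.1438]
tool_rot: [0.087, 0.996, -0.0, 0.001]
ft_force: [-0.4, -0.5, 0.9]
width: 0.0001
finger_force: 0.0
```

Emit:
send_rows --deltas '[[[0,0,0],[0,0,0.01],0],[[0,0,0],[0,0,0.02],0],[[0,0,0],[0,0,0.026],0],[[0,0,0],[0,0,0.03],0],[[0,0,0],[0,0,0.03],0]]'

```text
time: 16.45
eef_pos: [0.4531, -0.1821, 0.1128]
tool_rot: [0.086, 0.996, 0.0, -0.0]
ft_force: [-1.4, -1.3, 4.7]
width: -0.0003
finger_force: 2.6
```

```bash
python3 - <<'E'
from h import *
from workcell import arm
s=arm.get_state();r=np.array(s["eef_pos"])[:2]-[.5232,-.2716];print(s["time"],s["eef_pos"],s["ft_force"],"timer xy",r@[.985,-.172],r@[.172,.985])
w=arm.snapshot("wrist");g=cv2.cvtColor(w["image"],cv2.COLOR_BGR2GRAY);pickle.dump(w,open("w9.pkl","wb"))
E
```

```text
16.45 [ 0.45314557 -0.18214102  0.11282987] [-1.41772726 -1.31727492  4.70302139] timer xy -0.08439055729695721 0.07606773555142333
```

Emit:
send_rows --deltas '[[[0,0,0],[0,0.003,0.005],0],[[0,0,0],[0,0.006,0.01],0],[[0,0,0],[0,0.008,0.015],0],[[0,0,0],[0,0.01,0.02],0],[[0,0,0],[0,0.01,0.02],0]]'

```text
time: 17.0
eef_pos: [0.4549, -0.172, 0.0929]
tool_rot: [0.086, 0.996, 0.0, -0.0]
ft_force: [0.4, 0.5, 4.1]
width: -0.0
finger_force: 1.5
```

Emit:
send_rows --deltas '[[[0,0,0],[0,0.001,0.005],0],[[0,0,0],[0,0.002,0.01],0],[[0,0,0],[0,0.003,0.015],0],[[0,0,0],[0,0.003,0.02],0],[[0,0,0],[0,0.003,0.02],0]]'

```text
time: 17.5
eef_pos: [0.4555, -0.1692, 0.0733]
tool_rot: [0.086, 0.996, 0.0, -0.0]
ft_force: [0.9, 1.9, 3.7]
width: 0.0001
finger_force: 1.6
```

Emit:
send_rows --deltas '[[[0,0,0],[0,-0.001,0.006],0],[[0,0,0],[0,-0.002,0.012],0],[[0,0,0],[0,-0.004,0.018],0],[[0,0,0],[0,-0.006,0.024],0],[[0,0,0],[0,-0.006,0.024],0]]'

```text
time: 18.0
eef_pos: [0.4542, -0.1751, 0.049]
tool_rot: [0.086, 0.996, 0.0, -0.0]
ft_force: [1.9, 4.8, 3.7]
width: 0.0001
finger_force: 2.6
```

Emit:
send_rows --deltas '[[[0,0,0],[0,-0.001,0.002],0],[[0,0,0],[0,-0.001,0.002],0]]'

```text
time: 18.2
eef_pos: [0.4541, -0.176, 0.0475]
tool_rot: [0.086, 0.996, 0.0, -0.0]
ft_force: [1.2, 5.2, 4.6]
width: -0.0005
finger_force: 2.8
```

Emit:
send_rows --deltas '[[[0,0,0],[0,-0.001,0.002],0],[[0,0,0],[0,-0.001,0.002],0]]'

```text
time: 18.4
eef_pos: [0.4539, -0.1769, 0.0455]
tool_rot: [0.086, 0.996, 0.0, -0.0]
ft_force: [1.3, 7.4, 5.6]
width: -0.0
finger_force: 3.6
```

Emit:
send_rows --deltas '[[[0,0,0],[0,-0.001,0.002],0],[[0,0,0],[0,-0.001,0.002],0]]'

```text
time: 18.6
eef_pos: [0.4538, -0.1776, 0.0436]
tool_rot: [0.086, 0.996, 0.0, -0.0]
ft_force: [3.0, 8.0, 6.7]
width: -0.0002
finger_force: 4.7
```

Emit:
send_rows --deltas '[[[0,0,0],[0,0,0.0015],0],[[0,0,0],[0,0,0.0015],0]]'

```text
time: 18.8
eef_pos: [0.4538, -0.1779, 0.0423]
tool_rot: [0.086, 0.996, 0.0, -0.0]
ft_force: [0.8, 6.1, 8.9]
width: -0.0002
finger_force: 5.2
```

Emit:
send_rows --deltas '[[[0,0,0],[0,0,0.0015],0],[[0,0,0],[0,0,0.0015],0]]'

```text
time: 19.0
eef_pos: [0.4539, -0.1782, 0.041]
tool_rot: [0.086, 0.996, -0.0, 0.0]
ft_force: [-0.3, 4.2, 10.7]
width: -0.0001
finger_force: 5.6
```

Emit:
send_rows --deltas '[[[0,0,0],[0,0,0.0015],0],[[0,0,0],[0,0,0.0015],0]]'

```text
time: 19.2
eef_pos: [0.4539, -0.1786, 0.0397]
tool_rot: [0.086, 0.996, -0.0, 0.0]
ft_force: [-3.1, 1.5, 13.7]
width: 0.0002
finger_force: 5.9
```

Emit:
send_rows --deltas '[[[0,0,0],[0,0,0.0015],0],[[0,0,0],[0,0,0.0015],0]]'

```text
time: 19.4
eef_pos: [0.4541, -0.1788, 0.0383]
tool_rot: [0.086, 0.996, -0.001, 0.001]
ft_force: [-2.7, 0.1, 15.0]
width: 0.0001
finger_force: 6.0
```

Emit:
send_rows --deltas '[[[0,0,0],[0,0,0.0015],0],[[0,0,0],[0,0,0.0015],0]]'

```text
time: 19.6
eef_pos: [0.4543, -0.1789, 0.0369]
tool_rot: [0.086, 0.996, -0.001, 0.001]
ft_force: [-1.5, -0.0, 13.7]
width: 0.0
finger_force: 5.9
```

```bash
python3 - <<'E'
from h import *
from workcell import arm
t=arm.snapshot("scene");s=arm.get_state();pickle.dump(t,open("s9.pkl","wb"));print(s["eef_pos"],s["ft_force"])
cv2.imwrite("pics/s9.png",t["image"])
# change of the black arm: sample darkness along predicted paddle outlines for several dial angles
g=cv2.cvtColor(t["image"],cv2.COLOR_BGR2GRAY)
c=np.array([.5232,-.2716]);X=np.array([.985,-.172]);Y=np.array([.172,.985])
b=g
for dial in (0.7,.85,.95,1.05,1.12,1.2):
    th=.6-dial;o=[]
    for r in (.078,.084,.09,.094):
        for a in(-.012,.0,.012):
            y=.02+r*np.cos(th);z=.105+r*np.sin(th);q=proj(t,[*(c+(-.08+a)*X+y*Y),z])[0];o.append(int(g[int(round(q[1])),int(round(q[0]))]))
    print(dial,o)
w=arm.snapshot("wrist");pickle.dump(w,open("w10.pkl","wb"))
E
```

```text
[ 0.45433987 -0.17888505  0.03692273] [-0.41433083  0.055118   13.89136205]
0.7 [37, 42, 46, 76, 78, 28, 84, 78, 63, 79, 81, 83]
0.85 [71, 33, 31, 76, 51, 32, 76, 78, 72, 80, 82, 72]
0.95 [70, 32, 34, 80, 34, 46, 81, 83, 78, 82, 82, 76]
1.05 [64, 29, 32, 73, 34, 48, 80, 74, 82, 79, 71, 81]
1.12 [43, 34, 33, 43, 32, 38, 78, 72, 79, 84, 73, 78]
1.2 [31, 30, 33, 34, 35, 36, 79, 78, 78, 80, 77, 78]
```

```bash
python3 - <<'E'
from h import *
t=pickle.load(open("s9.pkl","rb"));t0=pickle.load(open("s0.pkl","rb"))["scene"]
c=np.array([.5232,-.2716]);X=np.array([.985,-.172]);Y=np.array([.172,.985])
def line(t,a,r,D):
    g=cv2.cvtColor(t["image"],cv2.COLOR_BGR2GRAY).astype(np.float32);o=[]
    for d in D:
        th=.6-d;q=proj(t,[*(c+(-.08+a)*X+(.02+r*np.cos(th))*Y),.105+r*np.sin(th)])[0]
        o.append(int(cv2.getRectSubPix(g,(1,1),(float(q[0]),float(q[1])))[0,0]))
    return o
for a,r in((-.012,.083),(-.006,.084),(-.014,.080),(.012,.083)):
    print("rest",a,r,line(t0,a,r,np.arange(-.3,.31,.05)))
    print("now ",a,r,line(t,a,r,np.arange(.8,1.61,.05)))
E
```

```text
rest -0.012 0.083 [80, 78, 78, 77, 67, 47, 39, 46, 75, 78, 77, 75, 77]
now  -0.012 0.083 [79, 77, 75, 77, 79, 70, 48, 32, 31, 29, 30, 31, 33, 30, 31, 31, 30]
rest -0.006 0.084 [77, 79, 75, 62, 38, 40, 35, 52, 74, 75, 77, 79, 78]
now  -0.006 0.084 [75, 79, 77, 62, 46, 40, 35, 36, 33, 30, 30, 33, 32, 32, 33, 33, 32]
rest -0.014 0.08 [80, 78, 78, 78, 72, 50, 40, 37, 62, 78, 77, 74, 76]
now  -0.014 0.08 [72, 78, 78, 77, 77, 76, 62, 43, 34, 32, 32, 32, 41, 48, 43, 35, 29]
rest 0.012 0.083 [79, 73, 39, 35, 35, 36, 34, 48, 75, 79, 79, 77, 77]
now  0.012 0.083 [31, 30, 34, 35, 34, 35, 34, 32, 32, 44, 65, 76, 77, 77, 76, 77, 77]
```

Emit:
send_rows --deltas '[[[0,0,0],[0,0,0.0015],0],[[0,0,0],[0,0,0.0015],0]]'

```text
time: 19.9
eef_pos: [0.4545, -0.1789, 0.0354]
tool_rot: [0.086, 0.996, -0.001, 0.001]
ft_force: [-1.2, -0.6, 13.5]
width: -0.0003
finger_force: 5.6
```

Emit:
send_rows --deltas '[[[0,0,0],[0,0,0.0015],0],[[0,0,0],[0,0,0.0015],0]]'

```text
time: 20.1
eef_pos: [0.4546, -0.179, 0.0339]
tool_rot: [0.086, 0.996, -0.001, 0.001]
ft_force: [-0.3, 0.8, 11.5]
width: -0.0001
finger_force: 5.2
```

Emit:
send_rows --deltas '[[[0,0,0],[0,0,0.0015],0],[[0,0,0],[0,0,0.0015],0]]'

```text
time: 20.3
eef_pos: [0.4548, -0.1791, 0.0329]
tool_rot: [0.086, 0.996, -0.001, 0.001]
ft_force: [-2.4, 0.6, 21.8]
width: 0.0001
finger_force: 9.1
```

Emit:
send_rows --deltas '[[[0,0,0],[0,0,0.0015],0],[[0,0,0],[0,0,0.0015],0]]'

```text
time: 20.5
eef_pos: [0.455, -0.1793, 0.0323]
tool_rot: [0.086, 0.996, -0.001, 0.002]
ft_force: [-5.0, 0.9, 35.5]
width: 0.0
finger_force: 14.7
```

Emit:
send_rows --deltas '[[[0,0,0],[0,0,0.0015],0],[[0,0,0],[0,0,0.0015],0]]'

```text
time: 20.7
eef_pos: [0.4552, -0.1795, 0.0317]
tool_rot: [0.086, 0.996, -0.001, 0.002]
ft_force: [-6.8, 1.4, 48.8]
width: 0.0002
finger_force: 20.4
```

The hard stop is at TCP z≈0.0335. I'll ease back about 6 mm to sit between the third click and the stop, then check that it holds.

Emit:
send_rows --deltas '[[[0,0,0],[0,0,-0.004],0],[[0,0,0],[0,0,-0.006],0],[[0,0,0],[0,0,-0.006],0],[[0,0,0],[0,0,-0.006],0],[[0,0,0],[0,0,-0.006],0],[[0,0,0],[0,0,-0.006],0]]'

```text
time: 21.3
eef_pos: [0.4545, -0.1783, 0.0353]
tool_rot: [0.086, 0.996, -0.0, 0.001]
ft_force: [1.6, 5.3, 10.7]
width: -0.0002
finger_force: 5.9
```

```bash
python3 - <<'E'
from h import *
from workcell import arm
t=arm.snapshot("scene");s=arm.get_state();print(s["time"],s["eef_pos"],s["ft_force"],np.abs(s["qd"]).max())
c=np.array([.5232,-.2716]);X=np.array([.985,-.172]);Y=np.array([.172,.985])
g=cv2.cvtColor(t["image"],cv2.COLOR_BGR2GRAY).astype(np.float32)
for a,r in((-.012,.083),(.012,.083)):
    o=[]
    for d in np.arange(.9,1.41,.05):
        th=.6-d;q=proj(t,[*(c+(-.08+a)*X+(.02+r*np.cos(th))*Y),.105+r*np.sin(th)])[0]
        o.append(int(cv2.getRectSubPix(g,(1,1),(float(q[0]),float(q[1])))[0,0]))
    print(o)
t6=pickle.load(open("w6.pkl","rb"))[1]["image"]
for n,(x,y,W,H) in dict(stand=(390,210,100,120),rack=(270,210,85,80),can=(360,150,40,80),tape=(260,175,50,45),tools=(185,275,50,90)).items():
    print(n,np.abs(t["image"][y:y+H,x:x+W].astype(int)-t6[y:y+H,x:x+W]).mean().round(1))
E
```

```text
21.35 [ 0.45454769 -0.17831735  0.03528381] [ 2.17261939  5.03169078 10.51274677] 0.0020799393528026693
[76, 79, 81, 73, 53, 34, 32, 30, 32, 33, 34]
[34, 33, 34, 33, 33, 31, 31, 41, 61, 73, 75]
stand 16.3
rack 18.6
can 25.4
tape 36.8
tools 4.6
```

```bash
python3 - <<'E'
from h import *
from workcell import arm
t=arm.snapshot("scene")["image"];p=arm.snapshot("top")["image"];_,t6,p6=pickle.load(open("w6.pkl","rb"));s0=pickle.load(open("s0.pkl","rb"))
def e(i): g=cv2.GaussianBlur(cv2.cvtColor(i,cv2.COLOR_BGR2GRAY),(3,3),0).astype(np.float32);g=np.log(g+5);return cv2.magnitude(cv2.Sobel(g,5,1,0),cv2.Sobel(g,5,0,1))
def m(n,A,B,b):
    x,y,W,H=b;r=cv2.matchTemplate(e(B)[y-8:y+H+8,x-8:x+W+8],e(A)[y:y+H,x:x+W],cv2.TM_CCOEFF_NORMED);_,v,_,l=cv2.minMaxLoc(r);print(n,round(v,2),(l[0]-8,l[1]-8))
m("panel scene",t6["image"],t,(415,225,60,55))
m("plain scene",t6["image"],t,(275,210,75,60))
m("can",s0["scene"]["image"],t,(360,150,40,80));m("tape",s0["scene"]["image"],t,(260,175,50,45))
m("screwdriver",s0["scene"]["image"],t,(185,275,50,90));m("wrench",s0["scene"]["image"],t,(325,300,65,90))
E
```

```text
panel scene 0.69 (0, 0)
plain scene 0.71 (0, 0)
can 0.8 (0, 0)
tape 0.36 (0, 0)
screwdriver 1.0 (0, 0)
wrench 1.0 (0, 0)
```

Nothing on the bench has shifted, the panel is hanging and the paddle is held between the third click and the stop. Handing in.

```bash
python3 -c "
from workcell import arm
print(arm.hand_in())"
```

```text
the job is handed in; nothing more can be done
None
```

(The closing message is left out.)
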